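# Wipe the shards of a broken test tile off a rocker plate

### The arm

A 6-joint arm with a two-finger parallel gripper is mounted at the origin on the work surface; the furniture and walls round the work are solid. World frame = base frame: x ahead of the robot, y to its left, z up, the work surface at z = 0. Lengths are in m, angles in degrees, forces in N, time in s.
With the tool pointing down it reaches from about 0.35 to 0.975 m from the base axis. Payload 4.9 kg.
Tool frame: the origin (TCP) lies midway between the tips of the shut fingers; the grasp point (between the pads) lies 19 mm behind it; z points along the fingers, y is the direction in which the jaws open and shut (so a half turn about z gives the same grasp; the last joint's range is limited). The gripper opens to 85 mm and grips with 20 to 120 N. Pads are 22 mm wide; open, the fingers measure 114 mm over their backs; the gripper's body (76 mm by 85 mm) begins 54 mm behind the grasp point. The pads swing forward as they close: fully open they stand 13 mm farther back than shut.
Start: joints at [64.515, 3.019, 92.412, -0, 84.569, -6.818], TCP at [0.2, 0.592, 0.231] pointing down, gripper open.
Joint ranges: [-172.51, 172.51], [-57.92, 126.97], [3.15, 148.05], [-58.71, 238.71], [5.1, 150.11], [-179.66, 179.66]. Speed limits (degrees/s): [147.25, 147.25, 180, 180, 180, 180].

### API

Orientations are given as [roll, pitch, yaw] about the fixed x, y, z axes, in that order (R = Rz(yaw) Ry(pitch) Rx(roll)).
In Python, from bench import movep, movel, movej, open_gripper, close_gripper, wait, solve_ik, sense, get_image, Unreachable, hand_in, spot_in, tip_of gives the robot as it stands. The module is installed in compiled form; this text tells all that it offers. Calls block until the motion is done:
- movep(position, orientation): joint-space move of the TCP to a pose.
- movel(position, rot=None, rate=0.15): straight line of the TCP; rot=None keeps the orientation; rate is the mean speed in m/s.
- movej(angles): joint-space move.
- open_gripper() and close_gripper(f_grip=None): open the fingers fully, or close them until they stop; f_grip is the grip in N (None keeps the last).
- wait(seconds).
- solve_ik(position, orientation): joint angles nearest the present ones, or None.
- sense(): the state.
- get_image(name): name is "scene" or "side" or "wrist"; returns a dict with "img" (400x640x3 uint8, red, green, blue), "mtx" (3x3 intrinsics, pixels), "extrinsics" (4x4, takes a point from world to camera coordinates). Camera axes: x right, y up, looking along -z (the intrinsics and any distortion apply to the point x, -y, -z); pixel columns grow to the right and rows downward; lengths in m; the calibration is good to about 2 mm. A picture is of the moment at which its call begins. There is no depth.
A pose or a line that the arm cannot do raises Unreachable and nothing moves.
- hand_in(): hands the job in, once; it reports no verdict.
Trained networks look in a picture, given as the dict that the camera call returned (one of the last four; its "shot" number tells which), for a name from the list of things; names that differ only in an ending like _2 or _b are one class to them, and where a whole thing is asked for, a point or a joint stands for the part that bears it (a point fixed in the world has none). Each returns a list of dicts, best first, with "score" (0 to 1); they miss things now and then, are a little off and sometimes report something else, mostly with a low value. They report only what shows in the picture. A call takes as long as a camera call.
- spot_in(picture, query): "bbox" ([centre column, centre row, width, height] in pixels, round what is visible of it).
- tip_of(picture, query): "xy" ([column, row] in pixels: a listed point, or the origin of a listed thing).
The state is a dict: "time_s": time; "joint_pos": joint angles; "qd": joint speeds; "tau": joint torques, N m; "tcp_pos": TCP position; "tcp_rot": TCP orientation; "contact_force": force on the tool from outside, world axes, zero at the start; "wrist_torque": the same for the moment, N m; "gripper_width": opening from 0.0 (shut) to 1.0 (fully open).
Only numpy, scipy, OpenCV 4.12 (cv2) and the standard library are available. Lean on these libraries where they do the work, as an engineer would, in place of code of your own. Each camera call takes 0.05 s, during which the arm holds its last target. There are 200 camera calls.

### The job

A porcelain test tile has broken on the tilted plate of the rocker and its shards are contaminated. Take the scraper block from its tray, wet its sole by pushing the dish of the dispenser can well down with it and letting the dish spring back, then, with the sole lying flat and pressed on the plate, wipe all four shards over the plate's open end into the steel pan and stand the scraper back in its tray on its sole. Do not touch the shards with the gripper, do not press so hard that the plate is forced round on its hinge, and leave the whole tile, the petri dish and the timer where they are.

Things in the scene. Friction and masses are not known exactly. Their poses are not given: they have to be found in the camera images.
- rocker: laboratory rocker, white housing 132 (x) x 140 (y) x 82 mm with a knob and a switch on its front (-x) side; fixed. Origin: centre of its underside on the worktop; x to its back, y along the plate's hinge, z up
- plate: the rocker's plate, dark rubber mat in an aluminium frame, 158 (x) x 230 (y) mm. Origin: centre of the mat's top face, 145 to 180 mm up; z normal to the mat, y along the hinge. It is tilted about y by 0.03 to 0.19 rad, -x edge low; the hinge, 24 mm below, holds by friction (yields at 0.6 Nm). Rims 8 mm high: inner faces at x = +-75 mm and y = -111 mm; none at the +y end
- open_end (a point): middle of the plate's open, rimless end, on the mat's level, 115 mm along the plate's +y from its origin; it hangs 15 to 35 mm inside the pan's near wall, above its rim
- shard_a: white porcelain shard of the broken tile, four-cornered, about 45 x 36 mm, 6 mm thick, 30 g, lying flat on the mat. Origin: middle of its underside
- shard_b: white porcelain shard, four-cornered, about 46 x 34 mm, 6 mm thick, 30 g. Origin: middle of its underside
- shard_c: white porcelain shard, four-cornered, about 48 x 30 mm, 6 mm thick, 30 g. Origin: middle of its underside
- shard_d: white porcelain shard, four-cornered, about 39 x 37 mm, 6 mm thick, 30 g. Origin: middle of its underside
- scraper: grey scraper block standing in its tray. Black rubber sole 34 mm (x) by 90 mm (y), 10 mm high; plastic back up to z = 24 mm; ribbed upright grip 22 mm thick (x) by 68 mm long (y) from z = 24 to z = 66 mm. 150 g. Origin: centre of the sole's underside, z up through the grip
- tray: shallow steel tray for the scraper, 75 mm (x) by 125 mm (y) outside, walls 3 mm thick and 14 mm high, floor 3 mm thick; fixed. Origin: centre of its underside
- dispenser: steel plunger dispenser can, 76 mm in diameter, 98 mm high to the top of its neck; fixed. Origin: centre of its underside
- plunger: the dispenser's sprung round dish, 60 mm in diameter. Origin: centre of its top face, 120 mm above the worktop when up; it goes straight down 14 mm at most, against 3 N at first and 6.5 N at the end
- bin: open stainless steel discard pan, 200 mm (x) by 130 mm (y) by 95 mm high, walls and floor 3 mm thick, under the open end of the plate; fixed. Its -y side is towards the rocker. Origin: centre of its underside
- petri: covered round petri dish, 90 mm in diameter, 14 mm high, lying on the worktop, loose. Origin: centre of its underside
- bench_timer: small flat bench timer with three keys, 68 x 68 x 19 mm, lying on the worktop, loose. Origin: centre of its underside
- whole_tile: whole white porcelain test tile with twelve shallow wells, 84 (x) x 64 (y) x 6 mm, lying on the worktop, loose. Origin: centre of its underside
- plate_edge (a point): middle of the plate's far long edge, 79 mm along the plate's +x from its origin, on the mat's level; it shows whether the plate has been turned on its hinge

How it is judged (in metres and radians):
On the way, in this order (a step that is already met when the one before it is completed fails the run):
1. the dispenser's dish is pushed down at least 9 mm by the scraper (z of plunger in the frame of dispenser below 0.111 m and contact force between scraper and plunger above 1 N), for 0.1 s.
2. the dish has sprung back and the scraper's sole is pressed flat on the closed half of the plate (1.5 N or more, sole within 0.07 rad of the mat) while not all shards are in the pan (z of plunger in the frame of dispenser above 0.117 m and contact force between scraper and plate above 1.5 N and angle between the z axis of scraper and the z axis of plate, either way round below 0.07 rad and y of scraper in the frame of plate below 0 m and not ((x of shard_a in the frame of bin between -0.097 and 0.097 m and y of shard_a in the frame of bin between -0.062 and 0.062 m and z of shard_a in the frame of bin below 0.085 m) and (x of shard_b in the frame of bin between -0.097 and 0.097 m and y of shard_b in the frame of bin between -0.062 and 0.062 m and z of shard_b in the frame of bin below 0.085 m) and (x of shard_c in the frame of bin between -0.097 and 0.097 m and y of shard_c in the frame of bin between -0.062 and 0.062 m and z of shard_c in the frame of bin below 0.085 m) and (x of shard_d in the frame of bin between -0.097 and 0.097 m and y of shard_d in the frame of bin between -0.062 and 0.062 m and z of shard_d in the frame of bin below 0.085 m))), for 0.25 s.
3. the scraper, still pressed flat on the plate, has been wiped towards the open end (60 mm past the plate's middle or more) (contact force between scraper and plate above 1.5 N and angle between the z axis of scraper and the z axis of plate, either way round below 0.07 rad and y of scraper in the frame of plate above 0.06 m), for 0.15 s.
4. all four shards lie in the pan (x of shard_a in the frame of bin between -0.097 and 0.097 m and y of shard_a in the frame of bin between -0.062 and 0.062 m and z of each of shard_a, shard_b, shard_c, shard_d in the frame of bin below 0.085 m and x of shard_b in the frame of bin between -0.097 and 0.097 m and y of shard_b in the frame of bin between -0.062 and 0.062 m and x of shard_c in the frame of bin between -0.097 and 0.097 m and y of shard_c in the frame of bin between -0.062 and 0.062 m and x of shard_d in the frame of bin between -0.097 and 0.097 m and y of shard_d in the frame of bin between -0.062 and 0.062 m), for 0.2 s.
At the end, for the whole second after the job is handed in: All four shards lie at rest inside the steel pan, below its rim; the dispenser's dish is up; the scraper stands upright on its sole on the tray's floor (within 40 mm of the tray's middle), released and at rest (all of step 4 and linear speed of each of shard_a, shard_b, shard_c, shard_d below 0.03 m/s and z of plunger in the frame of dispenser above 0.117 m and horizontal distance between scraper and tray below 0.04 m and z of scraper in the frame of tray below 0.008 m and angle between scraper's own z axis and vertical below 0.1 rad and linear speed of scraper below 0.02 m/s); the robot touches nothing.
It fails at once if the gripper or arm touches a shard (contact force between any of the fingers, the arm and shard_a above 0.3 N or contact force between any of the fingers, the arm and shard_b above 0.3 N or contact force between any of the fingers, the arm and shard_c above 0.3 N or contact force between any of the fingers, the arm and shard_d above 0.3 N).
It fails at once if the plate is forced round on its hinge: its long edge moved by more than 12 mm (distance of plate_edge from where it was at the start of the episode above 0.012 m).
It fails at once if the whole tile, the petri dish or the timer is moved more than 30 mm (distance of any of petri, bench_timer, whole_tile from where it was at the start of the episode above 0.03 m).
It also fails if it takes over 72 s, if anything falls off the work surface, if the arm or the gripper's body presses on something with over 40 N, if the wrist force passes 120 N, or if a joint passes its speed limit or range.

## Working session

There is one attempt and no reset: what is moved stays moved. The work goes in short steps, each a Python script; the robot and the scene stay as the last script left them, time stands still between calls to the robot, and variables do not carry over. Pictures are saved under pics/ and viewed, about 8 in all and at most 12, crops included, and the job is handed in when it is done.

```bash
mkdir -p pics; cat > h.py <<'E'
import numpy as np, cv2, json
from bench import *
np.set_printoptions(precision=4,suppress=True)
def ray(p,px):
    E=np.array(p["extrinsics"]);K=np.array(p["mtx"])
    d=np.linalg.inv(K)@np.array([px[0],px[1],1.]);d=np.array([d[0],-d[1],-d[2]])
    R=E[:3,:3];o=-R.T@E[:3,3];d=R.T@d
    return o,d/np.linalg.norm(d)
def atz(p,px,z):
    o,d=ray(p,px);return o+d*(z-o[2])/d[2]
def tri(rs):
    A=0;b=0
    for o,d in rs:
        M=np.eye(3)-np.outer(d,d);A=A+M;b=b+M@o
    x=np.linalg.solve(A,b)
    return x,[np.linalg.norm((np.eye(3)-np.outer(d,d))@(x-o)) for o,d in rs]
def proj(p,X):
    E=np.array(p["extrinsics"]);K=np.array(p["mtx"])
    c=E[:3,:3]@np.array(X)+E[:3,3];c=np.array([c[0],-c[1],-c[2]]);q=K@c;return q[:2]/q[2]
def save(p,n,f=1):
    cv2.imwrite("pics/"+n,cv2.resize(p["img"],None,fx=f,fy=f)[:,:,::-1])
E
python3 - <<'E'
from h import *
P={n:get_image(n) for n in("scene","side","wrist")}
print(P["scene"].keys(),P["scene"]["mtx"])
for n in P: 
    E=np.array(P[n]["extrinsics"]);print(n,-E[:3,:3].T@E[:3,3])
save(P["scene"],"a_scene.png",1.25);save(P["side"],"a_side.png",1.25);save(P["wrist"],"a_wrist.png")
for q in ["plate","open_end","plate_edge","rocker","scraper","tray","dispenser","plunger","bin","shard_a","petri","bench_timer","whole_tile"]:
    rs=[]
    for n in P:
        t=tip_of(P[n],q)
        print(q,n,[(np.round(a["xy"]).tolist(),round(a["score"],2)) for a in t[:4]])
        if t and t[0]["score"]>.4 and q!="shard_a": rs.append(ray(P[n],t[0]["xy"]))
    if len(rs)>1: print("   ",*tri(rs))
print(sense()["time_s"])
E
```

```text
dict_keys(['img', 'mtx', 'extrinsics', 'shot']) [[434.9094   0.     326.224 ]
 [  0.     434.9094 199.4571]
 [  0.       0.       1.    ]]
scene [ 0.095  -0.5783  0.8627]
side [-0.0834 -0.2038  0.7734]
wrist [0.1339 0.6132 0.3726]
plate scene [([380.0, 223.0], 0.69), ([368.0, 196.0], 0.57), ([275.0, 258.0], 0.17)]
plate side [([391.0, 192.0], 0.9), ([360.0, 170.0], 0.43)]
plate wrist []
    [ 0.517  -0.347   0.1638] [np.float64(0.0019290354159874619), np.float64(0.0019290354159874992)]
open_end scene [([346.0, 189.0], 0.81)]
open_end side [([338.0, 184.0], 0.9), ([249.0, 243.0], 0.48)]
open_end wrist []
    [ 0.5531 -0.2325  0.1423] [np.float64(0.0012589183194810934), np.float64(0.0012589183194811429)]
plate_edge scene [([410.0, 207.0], 0.78)]
plate_edge side [([394.0, 168.0], 0.75)]
plate_edge wrist []
    [ 0.5992 -0.3628  0.1517] [np.float64(0.002485602036922961), np.float64(0.0024856020369229195)]
rocker scene []
rocker side [([336.0, 179.0], 0.74), ([380.0, 232.0], 0.67), ([261.0, 202.0], 0.62)]
rocker wrist []
scraper scene [([320.0, 298.0], 0.89)]
scraper side [([366.0, 283.0]
[... 1168 characters left out ...]
, 0.6)]
shard_a wrist []
petri scene [([300.0, 174.0], 0.62)]
petri side [([259.0, 203.0], 0.64), ([359.0, 173.0], 0.44)]
petri wrist []
    [ 0.6193 -0.0287 -0.0165] [np.float64(0.0012880334544255491), np.float64(0.0012880334544253553)]
bench_timer scene [([259.0, 203.0], 0.87), ([404.0, 229.0], 0.35)]
bench_timer side [([250.0, 245.0], 0.83)]
bench_timer wrist []
    [ 0.467  -0.0317  0.0049] [np.float64(0.0015236177152523828), np.float64(0.0015236177152524093)]
whole_tile scene [([243.0, 230.0], 0.56), ([301.0, 174.0], 0.41)]
whole_tile side [([249.0, 274.0], 0.59)]
whole_tile wrist []
    [ 0.4018 -0.0374 -0.0271] [np.float64(0.0006563842867560955), np.float64(0.0006563842867561019)]
2.1
```

View pics/a_scene.png

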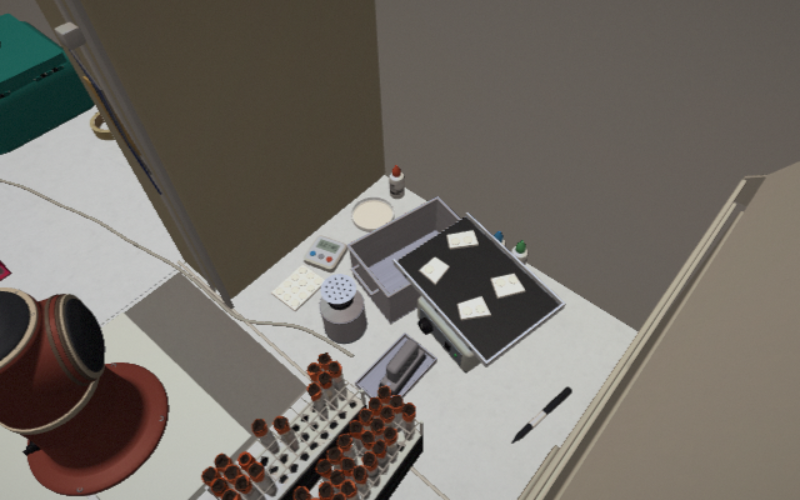

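View pics/a_side.png

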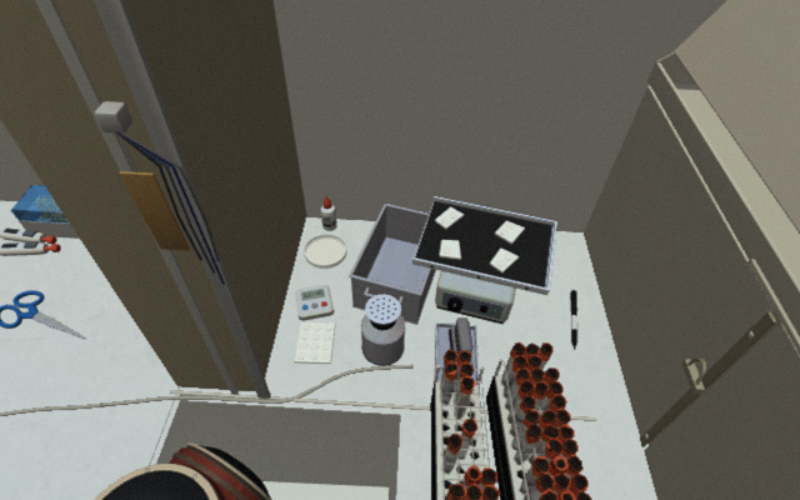

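The pictures show the rocker, with 4 shards on its mat, behind the scraper tray. Tube racks stand in front of the tray, and a tall wall stands on the left between the arm and the work. Next I locate these obstacles.

```bash
python3 - <<'E'
from h import *
S=get_image("scene");D=get_image("side")
f=lambda p,x,y,z:print((x,y),z,atz(p,(x/1.25,y/1.25),z))
print("wall");f(S,232,308,0);f(S,385,178,0);f(D,305,218,0);f(D,268,398,0);f(D,235,393,0);f(D,175,388,0)
print("racks tubes top z=.1");
for z in(.07,.12):f(S,322,358,z);f(S,408,410,z);f(S,375,392,z);f(D,465,352,z);f(D,452,355,z);f(D,532,350,z);f(D,546,350,z)
print("tri tube heads: front-left rack farthest",tri([ray(S,(322/1.25,360/1.25)),ray(D,(452/1.25,357/1.25))]),tri([ray(S,(408/1.25,411/1.25)),ray(D,(546/1.25,350/1.25))]))
print("right wall");f(D,583,233,0);f(D,640,440,0);f(S,635,330,0);f(S,510,500,0)
print("plate corners")
for s,d in[((467,215),(436,199)),((564,305),(556,222)),((487,361),(548,290)),((395,262),(415,264))]:
  print(tri([ray(S,np.array(s)/1.25),ray(D,np.array(d)/1.25)]))
E
```

```text
wall
(232, 308) 0 [0.2748 0.012  0.    ]
(385, 178) 0 [ 0.7059  0.0207 -0.    ]
(305, 218) 0 [0.7106 0.0277 0.    ]
(268, 398) 0 [0.2751 0.012  0.    ]
(235, 393) 0 [0.2802 0.0693 0.    ]
(175, 388) 0 [0.2822 0.1725 0.    ]
racks tubes top z=.1
(322, 358) 0.07 [ 0.2949 -0.2192  0.07  ]
(408, 410) 0.07 [ 0.3194 -0.3786  0.07  ]
(375, 392) 0.07 [ 0.308  -0.3219  0.07  ]
(465, 352) 0.07 [ 0.3443 -0.3113  0.07  ]
(452, 355) 0.07 [ 0.3372 -0.2897  0.07  ]
(532, 350) 0.07 [ 0.356  -0.4226  0.07  ]
(546, 350) 0.07 [ 0.3576 -0.4459  0.07  ]
(322, 358) 0.12 [ 0.2823 -0.2419  0.12  ]
(408, 410) 0.12 [ 0.3052 -0.3912  0.12  ]
(375, 392) 0.12 [ 0.2946 -0.3381  0.12  ]
(465, 352) 0.12 [ 0.3139 -0.3036  0.12  ]
(452, 355) 0.12 [ 0.3073 -0.2836  0.12  ]
(532, 350) 0.12 [ 0.3247 -0.407   0.12  ]
(546, 350) 0.12 [ 0.3263 -0.4287  0.12  ]
tri tube heads: front-left rack farthest (array([ 0.2629, -0.2752,  0.1889]), [np.float64(7.258148694132865e-05), np.float64(7.258148694121657e-05)]) (array([ 0.287 , -0.4075,  0.182 ]), [np.float64(0.00038508725368111636), np.float64(0.00038508725368119464)])
right wall
(583, 233) 0 [ 0.7115 -0.5984  0.    ]
(640, 440) 0 [ 0.2446 -0.5965  0.    ]
(635, 330) 0 [ 0.7133 -0.5738 -0.    ]
(510, 500) 0 [ 0.3335 -0.5639  0.    ]
plate corners
(array([ 0.6179, -0.2558,  0.1593]), [np.float64(0.00021807026662487016), np.float64(0.00021807026662490114)])
(array([ 0.5703, -0.4735,  0.1598]), [np.float64(0.0012697839055143788), np.float64(0.0012697839055145336)])
(array([ 0.4229, -0.4383,  0.1492]), [np.float64(0.0013651576169618795), np.float64(0.0013651576169619812)])
(array([ 0.4715, -0.2204,  0.1409]), [np.float64(0.0027225313546257756), np.float64(0.0027225313546257375)])
```

```bash
cat > kin.py <<'E'
from h import *
from scipy.spatial.transform import Rotation as Ro
def chain(p,q):
    # h,L1,a,L2,lat,Lt
    h,L1,a,L2,lat,Lt,d0=p; q=np.radians(q)
    Rz=lambda t:Ro.from_euler('z',t);Ry=lambda t:Ro.from_euler('y',t)
    R1=Rz(q[0]);pts=[np.array([0,0,h])+R1.apply([d0,lat,0])]
    R2=R1*Ry(q[1]);pts.append(pts[-1]+R2.apply([0,0,L1]))
    R3=R2*Ry(q[2]);pts.append(pts[-1]+R3.apply([a,0,L2]))
    R5=R3*Rz(q[3])*Ry(q[4]);pts.append(pts[-1]+R5.apply([0,0,Lt]))
    return pts,R5*Rz(q[5])
E
python3 - <<'E'
from kin import *
from scipy.optimize import least_squares
s=sense();data=[(s["joint_pos"],s["tcp_pos"])];print(s["tcp_rot"],s["tcp_pos"])
rng=np.random.default_rng(0)
for i in range(60):
    x=[rng.uniform(.3,.6),rng.uniform(-.4,.5),rng.uniform(.1,.5)];o=[180+rng.uniform(-40,40),rng.uniform(-40,40),rng.uniform(-180,180)]
    q=solve_ik(x,o)
    if q is not None:data.append((q,x))
r=least_squares(lambda p:np.concatenate([chain(p,q)[0][-1]-x for q,x in data]),[.3,.4,0,.4,.05,.2,0])
print(len(data),r.x,np.abs(r.fun).max())
pts,R=chain(r.x,s["joint_pos"]);print(pts,R.as_euler('xyz',degrees=True))
np.save("kp.npy",r.x)
for q in([64.5,-55,147,0,88,-6.8],[64.5,-45,140,0,85,-6.8],[64.5,-50,100,0,130,-6.8],[64.5,-57,120,0,140,-6.8]):
    print(q,[np.round([np.hypot(*p[:2]),p[2]],3) for p in chain(r.x,q)[0]])
E
```

```text
[-179.9974   -0.0004  161.3317] [0.2    0.5921 0.2313]
59 [0.238  0.4264 0.0957 0.6099 0.0742 0.2795 0.    ] 6.106226635438361e-16
[array([-0.067 ,  0.0319,  0.238 ]), array([-0.0573,  0.0522,  0.6638]), array([0.2   , 0.5921, 0.5108]), array([0.2   , 0.5921, 0.2313])] [ 179.9996   -0.0026 -108.6683]
[64.5, -55, 147, 0, 88, -6.8] [array([0.074, 0.238]), array([0.357, 0.483]), array([0.267, 0.366]), array([0.267, 0.086])]
[64.5, -45, 140, 0, 85, -6.8] [array([0.074, 0.238]), array([0.311, 0.54 ]), array([0.307, 0.391]), array([0.307, 0.112])]
[64.5, -50, 100, 0, 130, -6.8] [array([0.074, 0.238]), array([0.335, 0.512]), array([0.215, 0.831]), array([0.215, 0.551])]
[64.5, -57, 120, 0, 140, -6.8] [array([0.074, 0.238]), array([0.365, 0.47 ]), array([0.241, 0.662]), array([0.141, 0.405])]
```

```bash
python3 - <<'E'
from kin import *
movej([64.5,-50,90,0,140,-6.8])
movej([-35,-50,90,0,140,-6.8])
s=sense();print(s["tcp_pos"],s["tcp_rot"],s["time_s"])
kp=np.load("kp.npy")
T=([.40,-.27,.43],[180,0,-100])
q=solve_ik(*T);print(q)
a=np.array(s["joint_pos"])
for t in np.linspace(0,1,8):
    p=chain(kp,a+t*(np.array(q)-a))[0];print(p[1],p[2],p[3])
E
```

```text
[ 0.1562 -0.0185  0.6384] [179.9918  -0.0029  61.8754] 6.2917
[-42.8637 -18.7111  93.5037  -0.     105.2074 147.1363]
[-0.2253  0.2479  0.5121] [ 0.1561 -0.0185  0.9179] [ 0.1562 -0.0185  0.6384]
[-0.2023  0.2391  0.5367] [ 0.2008 -0.0544  0.9007] [ 0.2008 -0.0544  0.6212]
[-0.1783  0.2284  0.5595] [ 0.2426 -0.091   0.8789] [ 0.2426 -0.091   0.5994]
[-0.1534  0.2158  0.5804] [ 0.2812 -0.1278  0.8527] [ 0.2813 -0.1278  0.5732]
[-0.1279  0.2014  0.5991] [ 0.3165 -0.1644  0.8224] [ 0.3165 -0.1644  0.5429]
[-0.102   0.1851  0.6157] [ 0.3481 -0.2006  0.7883] [ 0.3481 -0.2006  0.5088]
[-0.0759  0.1671  0.63  ] [ 0.376  -0.2359  0.7505] [ 0.376  -0.2359  0.471 ]
[-0.0498  0.1474  0.6419] [ 0.4    -0.27    0.7095] [ 0.4  -0.27  0.43]
```

```bash
python3 - <<'E'
from kin import *
movep([.40,-.27,.43],[180,0,-10])
A=get_image("wrist");save(A,"b1.png",1.25)
def tips(P):
    o={}
    for q in ["plate","open_end","plate_edge","scraper","tray","dispenser","plunger","bin","shard_a"]:
        o[q]=[(np.round(a["xy"],1).tolist(),round(a["score"],2)) for a in tip_of(P,q)[:5]]
    return o
a=tips(A)
movep([.40,-.36,.43],[180,0,-10])
B=get_image("wrist");save(B,"b2.png",1.25)
b=tips(B)
for q in a:
    print(q,a[q],b[q])
    if a[q] and b[q] and q!="shard_a":print("   ",*tri([ray(A,a[q][0][0]),ray(B,b[q][0][0])]))
import pickle;pickle.dump((A,B),open("v.pkl","wb"));print(sense()["time_s"])
E
```

```text
plate [([367.6, 40.2], 0.89), ([314.7, 70.0], 0.2)] [([285.4, 55.6], 0.97)]
    [ 0.5181 -0.3443  0.1692] [np.float64(0.0005799948702437333), np.float64(0.0005799948702436056)]
open_end [([266.8, 31.7], 0.71)] [([187.6, 46.3], 0.91)]
    [ 0.5486 -0.2367  0.1536] [np.float64(0.0002491796123281121), np.float64(0.0002491796123281706)]
plate_edge [] [([114.9, 132.0], 0.43)]
scraper [([347.9, 147.1], 0.91), ([254.2, 53.0], 0.54), ([144.2, 35.0], 0.3)] [([293.0, 157.3], 0.89)]
    [ 0.3847 -0.3145  0.0204] [np.float64(0.0009658067186616136), np.float64(0.000965806718661701)]
tray [([343.5, 152.0], 0.61)] [([289.5, 162.4], 0.71)]
    [ 0.3769 -0.3066  0.0147] [np.float64(0.001272665537199666), np.float64(0.0012726655371996184)]
dispenser [] [([211.5, 170.0], 0.66)]
plunger [([251.7, 170.5], 0.95), ([348.8, 147.1], 0.72)] [([184.9, 184.5], 0.6), ([185.9, 46.3], 0.47)]
    [ 0.3921 -0.1795  0.1329] [np.float64(0.0017311725746140592), np.float64(0.001731172574614101)]
bin [([254.3, 53.5], 0.58), ([249.7, 172.9], 0.19)] [([197.2, 64.1], 0.56)]
    [ 0.5506 -0.1947  0.003 ] [np.float64(0.0004772269761900487), np.float64(0.0004772269761901242)]
shard_a [([399.8, 6.4], 0.9), ([314.5, 70.7], 0.85), ([390.8, 70.0], 0.67)] [([319.9, 22.8], 0.98), ([219.4, 16.5], 0.97), ([240.1, 82.3], 0.83), ([316.0, 82.4], 0.75)]
9.25
```

View pics/b1.png

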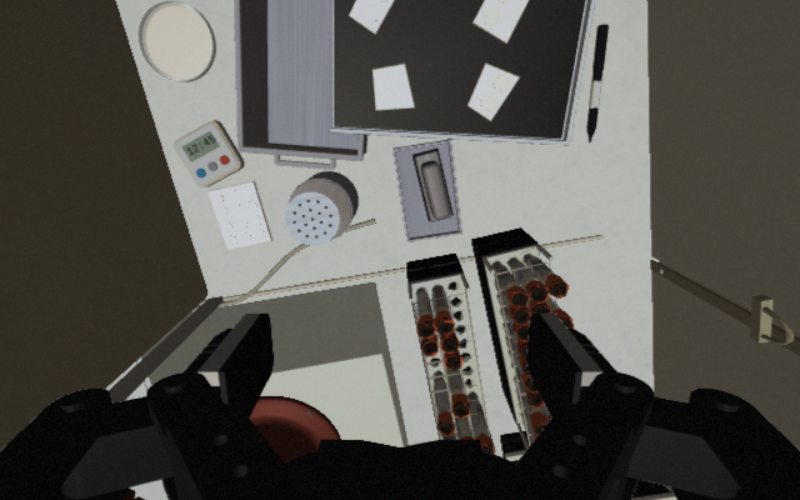

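View pics/b2.png

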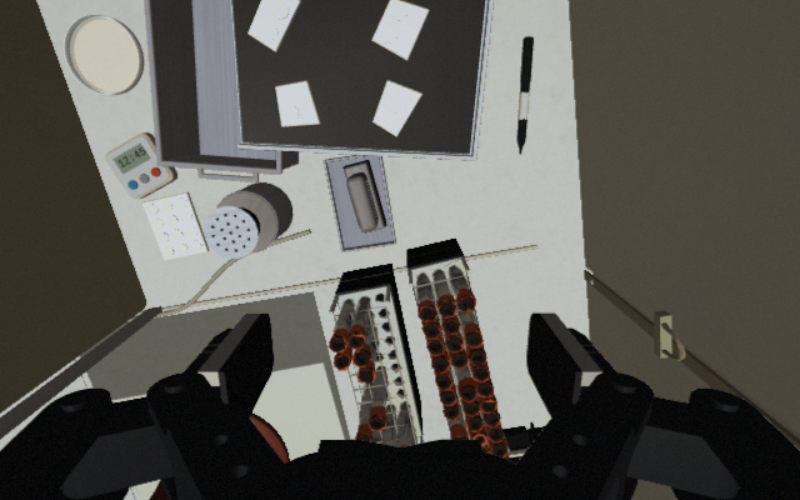

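Both views show the tray and scraper (about 428,190 in b1 and 360,200 in b2), the dish, the plate and the shards. I triangulate the corners.

```bash
python3 - <<'E'
from h import *
import pickle
A,B=pickle.load(open("v.pkl","rb"))
t=lambda n,a,b:print(n,*tri([ray(A,np.array(a)/1.25),ray(B,np.array(b)/1.25)]))
t("tray",(394,149),(326,161));t("tray",(449,140),(382,155));t("tray",(461,233),(395,240));t("tray",(409,241),(342,250))
t("dish",(313,218),(232,232))
t("plate-x+y",(332,131),(239,148));t("plate -x-y",(566,141),(475,158))
# crop tray 4x
for n,P,(x,y) in(("A",A,(342,150)),("B",B,(288,160))):
    c=cv2.resize(P["img"][y-48:y+48,x-48:x+48],None,fx=4,fy=4,interpolation=cv2.INTER_CUBIC)
    cv2.imwrite(f"pics/c{n}.png",c[:,:,::-1])
a=cv2.imread("pics/cA.png");b=cv2.imread("pics/cB.png");cv2.imwrite("pics/c.png",np.hstack([a,b]))
E
```

```text
tray [ 0.4366 -0.27    0.0023] [np.float64(0.0004263999800545004), np.float64(0.0004263999800545442)]
tray [ 0.4331 -0.3429 -0.0043] [np.float64(0.0025393215609668257), np.float64(0.0025393215609666882)]
tray [ 0.3147 -0.34    0.0098] [np.float64(0.002369191944566307), np.float64(0.002369191944566418)]
tray [ 0.3185 -0.2691  0.0243] [np.float64(0.0011917335398351), np.float64(0.001191733539835188)]
dish [ 0.3859 -0.1728  0.1166] [np.float64(0.00017462759587032892), np.float64(0.00017462759587028433)]
plate-x+y [ 0.4713 -0.2181  0.1516] [np.float64(0.00037363377332604264), np.float64(0.00037363377332618836)]
plate -x-y [ 0.4219 -0.4406  0.1409] [np.float64(0.0009565345341315528), np.float64(0.0009565345341315842)]
```

View pics/c.png

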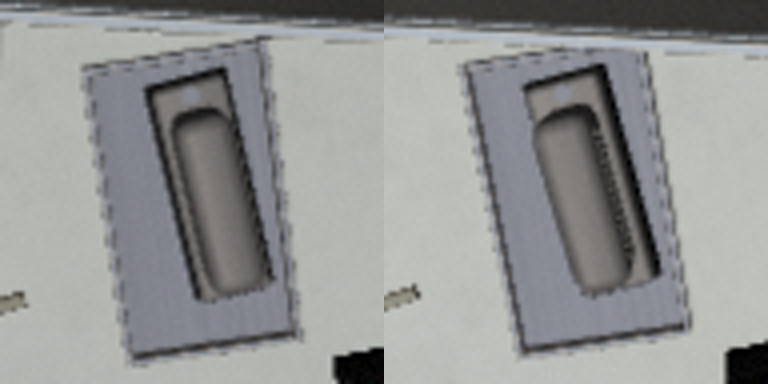

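```bash
python3 - <<'E'
from h import *
import pickle
A,B=pickle.load(open("v.pkl","rb"))
fa=lambda u:(294+(u[0]-1.5)/4,102+(u[1]-1.5)/4);fb=lambda u:(240+(u[0]-1.5)/4,112+(u[1]-1.5)/4)
Q={"back":(.027,[(148,88),(225,70),(273,280),(198,300)],[(140,88),(222,66),(275,272),(198,295)]),
"tray":(.014,[(84,68),(265,40),(298,337),(134,357)],[(80,66),(262,50),(304,325),(138,352)]),
"grip":(.069,[(200,108),(240,293)],[(180,108),(212,292)])}
for n,(z,a,b) in Q.items():
    pa=np.array([atz(A,fa(u),z)[:2] for u in a]);pb=np.array([atz(B,fb(u),z)[:2] for u in b])
    m=(pa+pb)/2
    print(n,pa.tolist(),pb.tolist(),"ctr",pa.mean(0),pb.mean(0))
    d=(m[0]-m[-1])if n!="grip" else m[0]-m[1];print("  angle",np.degrees(np.arctan2(d[1],d[0])),np.linalg.norm(d), (np.degrees(np.arctan2(*(m[1]-m[2])[::-1])) if n!="grip" else ""))
    print("  tri",np.mean([tri([ray(A,fa(u)),ray(B,fb(v))])[0] for u,v in zip(a,b)],0))
E
```

```text
back [[0.4275370932517944, -0.29303428983962715], [0.42914961100475474, -0.3236741863583463], [0.3434221836368322, -0.3304441268171613], [0.3404720629432067, -0.2992030871307966]] [[0.4264603199994317, -0.29418469243791545], [0.42917477165376944, -0.3274860646143961], [0.3444470730310603, -0.33268552174574395], [0.3404590182620289, -0.29992876667144913]] ctr [ 0.3851 -0.3116] [ 0.3851 -0.3136]
  angle 3.9376942333185663 0.0867379268195538 4.016729281626524
  tri [ 0.3836 -0.3124  0.0149]
tray [[0.4386870725324803, -0.2694720739802029], [0.4369950472638987, -0.341998928961472], [0.3144849315520659, -0.33852823299234314], [0.3178058433721191, -0.26923231386562996]] [[0.43817896164437253, -0.2704944057889821], [0.43163157944088537, -0.3432836989043762], [0.31686617372003645, -0.339510177811976], [0.3174636361531456, -0.2681942554009374]] ctr [ 0.377  -0.3048] [ 0.376  -0.3054]
  angle -0.6023297449093532 0.12080495267670022 -1.7487441126158951
  tri [ 0.3764 -0.3052  0.0111]
grip [[0.42036568692237175, -0.30957195850232117], [0.3501738861658262, -0.31383981224062163]] [[0.4200624046115371, -0.31313690395307875], [0.350484608611444, -0.3110708681771093]] ctr [ 0.3853 -0.3117] [ 0.3853 -0.3121]
  angle 0.9025170374108323 0.06989346925831595 
  tri [ 0.386  -0.3118  0.0662]
```

Scraper at (0.385, -0.312), long axis at about +4°; tray centre (0.3765, -0.305). Next, two views over the plate to fit its pose before grasping.

```bash
python3 - <<'E'
from h import *
import pickle
V=[]
for i,x in enumerate(([.50,-.27,.42],[.48,-.41,.42])):
    movep(x,[180,0,-10]);P=get_image("wrist");V.append(P);save(P,f"d{i}.png",1.25)
    for q in("plate","open_end","plate_edge","shard_a"):print(q,[(np.round(a["xy"],1).tolist(),round(a["score"],2)) for a in tip_of(P,q)[:5]])
pickle.dump(V,open("w.pkl","wb"));print(sense()["time_s"])
E
```

```text
plate [([377.9, 128.7], 0.75)]
open_end [([280.5, 123.6], 0.93)]
plate_edge [([385.3, 53.5], 0.9), ([374.9, 128.1], 0.29)]
shard_a [([327.9, 155.2], 0.92), ([404.4, 154.2], 0.91), ([315.2, 94.0], 0.77), ([413.5, 98.5], 0.72)]
plate [([259.3, 131.7], 0.92)]
open_end [([161.4, 125.8], 0.97)]
plate_edge [([256.5, 59.5], 0.59)]
shard_a [([213.7, 157.6], 0.76), ([191.0, 96.6], 0.73), ([289.3, 156.6], 0.61)]
10.975
```

View pics/d0.png

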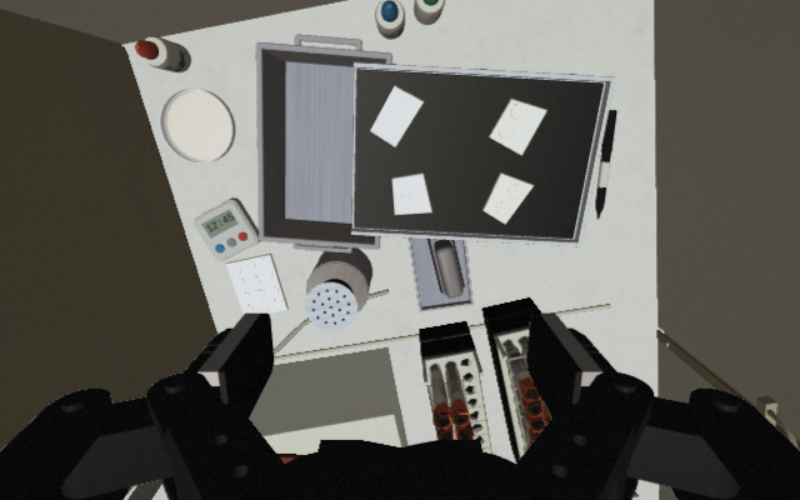

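View pics/d1.png

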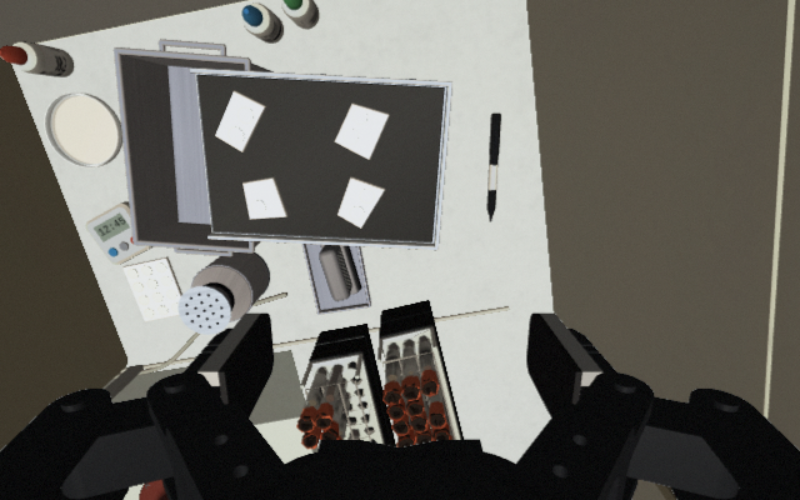

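```bash
cat > fit.py <<'E'
from kin import *
import pickle
from scipy.optimize import least_squares
A,B=pickle.load(open("v.pkl","rb"));C,D=pickle.load(open("w.pkl","rb"));S=get_image("scene");I=get_image("side")
c=[(79,115,8),(79,-115,8),(-79,-115,8),(-79,115,8)]
obs=[]
def add(P,L,k=1.25,pts=c,w=1):
    for X,u in zip(pts,L):
        if u: obs.append((P,np.array(X)/1000,np.array(u)/k,w))
add(C,[(353,65),(612,77),(578,243),(350,235)]);add(D,[(195,71),(451,83),(437,246),(208,236)])
add(A,[None,None,(566,141),(332,131)]);add(B,[None,None,(475,158),(239,148)])
add(S,[(467,215),(564,305),(487,361),(395,262)]);add(I,[(436,199),(556,222),(548,290),(415,264)])
m=[(0,0,0),(0,115,0),(79,0,0)]
add(C,[(377.9,128.7),(280.5,123.6),(385.3,53.5)],1,m,.4);add(D,[(259.3,131.7),(161.4,125.8),(256.5,59.5)],1,m,.4)
add(S,[(380,223),(346,189),(410,207)],1,m,.4);add(I,[(391,192),(338,184),(394,168)],1,m,.4)
def Rp(v):return Ro.from_euler('z',v[3])*Ro.from_euler('y',-v[4])
def res(v):return np.concatenate([w*(proj(P,v[:3]+Rp(v).apply(X))-u) for P,X,u,w in obs])
for sub in("all","wristonly"):
    if sub!="all":obs=[o for o in obs if o[0] is not S and o[0] is not I]
    r=least_squares(res,[.52,-.347,.15,-.22,.1],loss="soft_l1")
    J=np.linalg.inv(r.jac.T@r.jac);print(sub,r.x,np.sqrt(np.diag(J))*np.std(r.fun),np.std(r.fun))
    if sub=="all":v=r.x;np.save("plate.npy",v);print(r.fun.reshape(-1,2).round(1).tolist())
sh={"C":(C,[(327.9,155.2),(404.4,154.2),(315.2,94.0),(413.5,98.5)]),"D":(D,[(213.7,157.6),(289.3,156.6),(191,96.6)])}
R=Rp(v).as_matrix()
for k,(P,L) in sh.items():
    for u in L:
        o,d=ray(P,u);o=R.T@(o-v[:3]);d=R.T@d;print(k,(o-d*o[2]/d[2])[:2])
E
python3 fit.py
```

```text
all [ 0.5232 -0.3453  0.1408 -0.2207  0.0622] [0.0006 0.0005 0.0013 0.0038 0.0181] 1.2007919851931534
[[-0.2, -1.7], [-0.6, -0.7], [0.2, 0.4], [0.8, -1.6], [-2.6, -2.2], [-0.2, -1.9], [0.5, 0.9], [1.5, 1.0], [0.7, 2.0], [-0.8, 0.8], [0.1, 0.5], [0.4, -0.1], [-0.3, -1.3], [1.0, -0.1], [-0.3, 3.6], [-2.0, -0.5], [-2.6, -0.4], [-0.2, 1.2], [0.1, 2.0], [-2.6, -2.0], [-0.1, -0.9], [0.7, -0.7], [-0.2, 1.0], [0.1, -0.7], [1.1, -0.1], [0.8, 0.1], [0.1, 2.0], [-0.6, 1.0], [-0.1, 0.1], [-1.1, 1.5], [0.0, 0.4], [-0.1, 1.2]]
wristonly [ 0.5229 -0.3452  0.14   -0.2209  0.0625] [0.0005 0.0004 0.0018 0.0035 0.0241] 1.0000409224241193
C [-0.0381  0.0579]
C [-0.0323 -0.0368]
C [0.034  0.0767]
C [ 0.0345 -0.0388]
D [-0.0368  0.0574]
D [-0.0313 -0.0365]
D [0.0353 0.0798]
```

Plate pose fitted: centre (0.523, -0.345, 0.141), yaw -12.6°, tilt about 0.06 rad, which is uncertain and which I'll refine by touch. Shards sit at plate (±0.035, -0.037), (-0.037, 0.058) and (0.034, 0.078). Now the grasp.

```bash
python3 - <<'E'
from h import *
movep([.385,-.312,.16],[180,0,-176])
movel([.385,-.312,.034],rate=.12)
s=sense();print(s["tcp_pos"],s["contact_force"],s["time_s"])
close_gripper(50)
s=sense();print("w",s["gripper_width"]*85,s["contact_force"],s["wrist_torque"])
movel([.385,-.312,.25],rate=.15)
wait(.2);s=sense();print(s["tcp_pos"],s["gripper_width"]*85,s["contact_force"],s["wrist_torque"],s["time_s"])
E
```

```text
[ 0.3856 -0.3126  0.0349] [-0.1326 -0.4083 -0.0073] 15.125
w 21.48131902685957 [-0.5662  1.5749  0.3536] [ 0.0412 -0.0051  0.0584]
[ 0.3848 -0.3118  0.2492] 21.350118562402432 [ 0.6489 -0.2391 -1.7878] [ 0.0182  0.0424 -0.0186] 17.5167
```

```bash
python3 - <<'E'
from h import *
movel([.386,-.175,.25],rate=.2)
movel([.386,-.175,.165],rate=.15);wait(.1)
b=np.array(sense()["contact_force"]);print("bias",b)
for z in(.152,.147,.1435,.1415,.1405,.1395):
    movel([.386,-.175,z],rate=.05)
    s=sense();f=np.array(s["contact_force"])-b;print(z,s["tcp_pos"],f,s["wrist_torque"])
    if f[2]>8:break
wait(.25);s=sense();print(s["tcp_pos"],np.array(s["contact_force"])-b)
movel([.386,-.175,.25],rate=.15);s=sense();print(s["contact_force"],s["wrist_torque"],s["gripper_width"]*85,s["time_s"])
E
```

```text
bias [ 0.4275  0.6956 -1.8028]
0.152 [ 0.3858 -0.1748  0.1517] [-1.5127  0.2833 -0.1091] [ 0.0379 -0.0187  0.0124]
0.147 [ 0.3863 -0.1752  0.1475] [-0.1343 -0.7803  4.8798] [-0.0282  0.0168  0.053 ]
0.1435 [ 0.3864 -0.1753  0.1439] [-0.1835 -0.7766  4.3435] [-0.1057 -0.1573 -0.0111]
0.1415 [ 0.3864 -0.1752  0.1418] [ 0.5317 -0.87    5.1855] [-0.2005 -0.2803  0.0235]
0.1405 [ 0.3864 -0.1752  0.1408] [ 0.9103 -1.9845  5.2943] [-0.2674 -0.3725  0.0057]
0.1395 [ 0.3863 -0.1752  0.1397] [ 2.4348 -2.0275  5.3198] [-0.3006 -0.5171 -0.0044]
[ 0.3862 -0.1751  0.1397] [ 2.5568 -1.8005  5.279 ]
[ 0.8398  0.4621 -1.2062] [-0.0226  0.0127  0.0689] 21.36125401465983 21.9583
```

```bash
python3 - <<'E'
from h import *
movel([.386,-.175,.158],rate=.2);wait(.15)
b=np.array(sense()["contact_force"])
for z in(.156,.154,.153,.152,.151,.150,.148,.1395,.1385,.1375,.1365):
    movel([.386,-.175,z],rate=.04);wait(.08)
    s=sense();f=np.array(s["contact_force"])-b;print(z,s["tcp_pos"][2],f)
    if f[2]>9:break
wait(.2);P=get_image("wrist");save(P,"e.png")
movel([.386,-.175,.19],rate=.15);s=sense();print(s["contact_force"],s["wrist_torque"],s["gripper_width"]*85,s["time_s"])
E
```

```text
0.156 0.15629249257428668 [0.8567 0.3571 0.2101]
0.154 0.1538769643736152 [0.5698 0.589  0.2577]
0.153 0.1529955083851383 [0.8481 0.843  0.0809]
0.152 0.1519695435606157 [ 0.7906  0.3414 -0.0761]
0.151 0.1510985522417608 [0.6439 0.226  0.7699]
0.15 0.1503190151272413 [0.1705 1.234  2.2189]
0.148 0.14822486092304293 [0.7739 0.8182 2.9709]
0.1395 0.13989548921541714 [-0.2057  0.4827  5.9769]
0.1385 0.13875718448458432 [ 1.6618 -0.8618  5.7127]
0.1375 0.13770189697259472 [ 2.2298 -0.4395  5.8939]
0.1365 0.13699229732936088 [1.6978 0.9142 7.3484]
[ 0.2712  1.094  -1.9691] [ 0.0459  0.0317 -0.0354] 20.975603233108778 27.25
```

View pics/e.png

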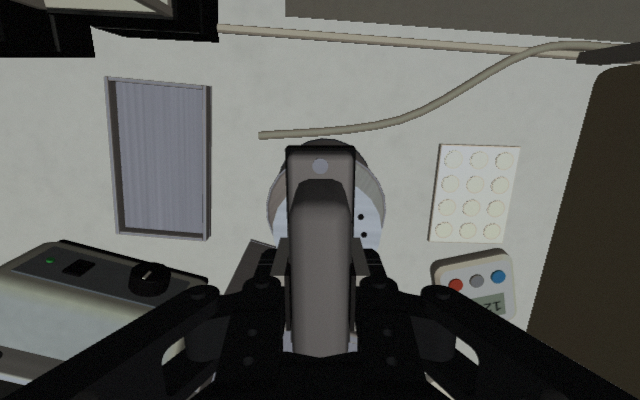

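Dish fully depressed (stop felt at 7 N), sole offset 31.5 mm, and the scraper is straight in the grip. Next I probe the plate tilt by touching in two lanes.

```bash
cat > pl.py <<'E'
from kin import *
OFF=.0315
class Plate:
    def __init__(s,v):
        s.v=np.array(v);s.R=(Ro.from_euler('z',v[3])*Ro.from_euler('y',-v[4])).as_matrix()
        R=s.R;s.rot=Ro.from_matrix(np.c_[-R[:,0],R[:,1],-R[:,2]]).as_euler('xyz',degrees=True).tolist()
    def pos(s,x,y,g):return (s.v[:3]+s.R@np.array([x,y,g+OFF])).tolist()
    def loc(s):return s.R.T@(np.array(sense()["tcp_pos"])-s.v[:3])-[0,0,OFF]
    def F(s):return s.R.T@np.mean([sense()["contact_force"] for _ in range(3)],0)
    def touch(s,x,y,b,g0,th=2.,step=.0007,n=30):
        for i in range(n):
            movel(s.pos(x,y,g0-i*step),rate=.03);f=s.F()-b
            if f[2]>th:return s.loc(),f,sense()["wrist_torque"]
        return None
E
python3 - <<'E'
from pl import *
p=Plate(np.load("plate.npy"));print(p.rot)
movep(p.pos(.024,-.086,.08),p.rot)
movel(p.pos(.024,-.086,.016),rate=.15);wait(.1);b=p.F();t0=np.array(sense()["wrist_torque"]);print(b,t0,sense()["time_s"])
r=p.touch(.024,-.086,b,.014);print(r,sense()["time_s"])
if r:
    g=r[0][2]
    movel(p.pos(.024,-.086,g+.005),rate=.1);movel(p.pos(-.024,-.086,g+.005),rate=.1)
    r2=p.touch(-.024,-.086,b,g+.003);print(r2)
    if r2:
        movel(p.pos(-.024,-.086,r2[0][2]+.004),rate=.1)
        print("dtilt",(g-r2[0][2])/.048)
print(sense()["time_s"])
E
```

```text
[180.0, 3.5653137870948295, 167.35592918911297]
[ 0.0973  0.3746 -1.5581] [0.0279 0.0491 0.0157] 29.0667
(array([ 0.0241, -0.0861,  0.0074]), array([-1.0825,  0.3071,  3.0083]), array([ 0.0737,  0.1275, -0.0106])) 31.8167
(array([-0.0239, -0.0861,  0.0072]), array([-0.0948,  0.4372,  2.8285]), array([0.0501, 0.0382, 0.0319]))
dtilt 0.0049732052418917545
34.45
```

```bash
cat >> pl.py <<'E'
def wipe(p,x,b,g,y0=-.086,y1=.113,n=11,tgt=4.):
    log=[]
    for y in np.linspace(y0,y1,n):
        movel(p.pos(x,y,g),rate=.09);f=p.F()-b;log.append(np.round([y,g*1e3,*f],2).tolist())
        g+=np.clip((f[2]-tgt)*.0002,-.0004,.001)
        if f[2]>14 or np.abs(f[:2]).max()>20: print("ABORT");break
    print(log);return g
E
python3 - <<'E'
from pl import *
v=np.load("plate.npy");v=[*v[:3],v[3],v[4]+.005];np.save("plate2.npy",v)
p=Plate(v);b=p.F();print(b,p.loc())
g=.0072
r=p.touch(-.024,-.086,b,g,th=3.5,step=.0005,n=6);print(r)
g=r[0][2] if r else g-.003
wait(.25)
g=wipe(p,-.024,b,g-.0002);np.save("g.npy",g)
movel(p.pos(-.024,.113,g+.05),rate=.2);P=get_image("side");save(P,"f_side.png",1.25)
print(p.F(),sense()["time_s"],sense()["gripper_width"]*85)
E
```

```text
[ 0.6938  1.0903 -1.701 ] [-0.0235 -0.0862  0.0118]
(array([-0.0238, -0.0861,  0.0073]), array([-1.6856, -1.0161,  4.6418]), array([ 0.0366,  0.0552, -0.0393]))
[[-0.09, 7.05, -1.99, -0.86, 4.9], [-0.07, 7.23, -0.51, 1.71, 5.92], [-0.05, 7.62, -0.94, 1.45, 4.76], [-0.03, 7.77, -0.72, 0.91, 2.13], [-0.01, 7.39, -0.63, 0.09, 2.22], [0.01, 7.04, -1.22, 1.51, 3.1], [0.03, 6.86, -2.02, 1.62, 5.42], [0.05, 7.14, -1.22, 2.78, 5.05], [0.07, 7.35, -1.16, 2.32, 4.41], [0.09, 7.44, -0.02, 1.58, 3.47], [0.11, 7.33, -1.36, 0.43, 3.49]]
[-0.0339 -0.2061 -1.4678] 39.6833 21.17083209556507
```

View pics/f_side.png

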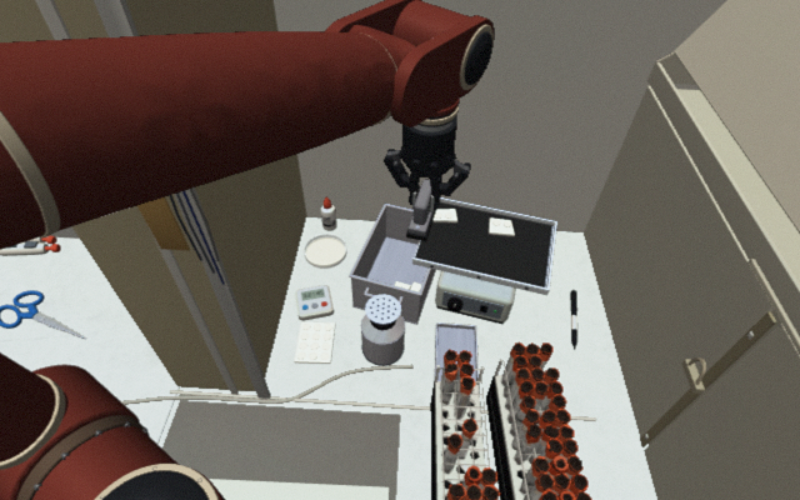

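The -x lane is clear, with two shards in the pan at about (408,287). The +x pair is still on the mat, at (445,215) and (502,227). Now the second lane.

```bash
python3 - <<'E'
from pl import *
p=Plate(np.load("plate2.npy"));g=float(np.load("g.npy"))
P=get_image("side")
for u in((445,215),(502,227)):
    o,d=ray(P,np.array(u)/1.25);o=p.R.T@(o-p.v[:3]);d=p.R.T@d;print((o+d*(.013-o[2])/d[2])[:2])
x=.025
movel(p.pos(x,-.087,g+.05),rate=.25);movel(p.pos(x,-.087,g+.004),rate=.15);wait(.05);b=p.F();print(b,sense()["time_s"])
r=p.touch(x,-.087,b,g+.0005,th=3.,step=.0005,n=6);print(r)
g=wipe(p,x,b,(r[0][2] if r else g)-.0002,y0=-.087)
movel(p.pos(x,.113,g+.05),rate=.2);P=get_image("side");save(P,"g_side.png",1.25)
for q in("shard_a","plate_edge"):print([(np.round(a["xy"]).tolist(),round(a["score"],2)) for a in tip_of(P,q)[:5]])
print(p.F(),sense()["time_s"],sense()["gripper_width"]*85)
E
```

```text
[0.0386 0.0829]
[ 0.0382 -0.0219]
[-0.5028  0.4077 -0.8823] 41.2167
(array([ 0.0251, -0.0871,  0.0069]), array([-1.2342,  0.812 ,  3.056 ]), array([ 0.167 ,  0.2338, -0.0608]))
[[-0.09, 6.71, 0.1, -0.01, 3.27], [-0.07, 6.56, 0.23, 2.91, 6.35], [-0.05, 7.03, 0.56, 2.59, 4.05], [-0.03, 7.04, 0.65, 2.64, 3.09], [-0.01, 6.86, -0.12, 2.54, 3.3], [0.01, 6.72, 0.64, 3.75, 5.0], [0.03, 6.92, 0.51, 3.01, 5.71], [0.05, 7.26, 1.59, 0.79, 2.47], [0.07, 6.95, 0.63, 1.61, 2.24], [0.09, 6.6, 0.13, 2.51, 4.71], [0.11, 6.74, 0.14, 4.47, 4.57]]
[([312.0, 205.0], 0.59), ([321.0, 233.0], 0.52), ([332.0, 233.0], 0.43), ([341.0, 209.0], 0.36)]
[([395.0, 171.0], 0.79), ([321.0, 224.0], 0.49)]
[-0.042   0.7103 -1.5213] 46.7833 21.304977745697506
```

View pics/g_side.png

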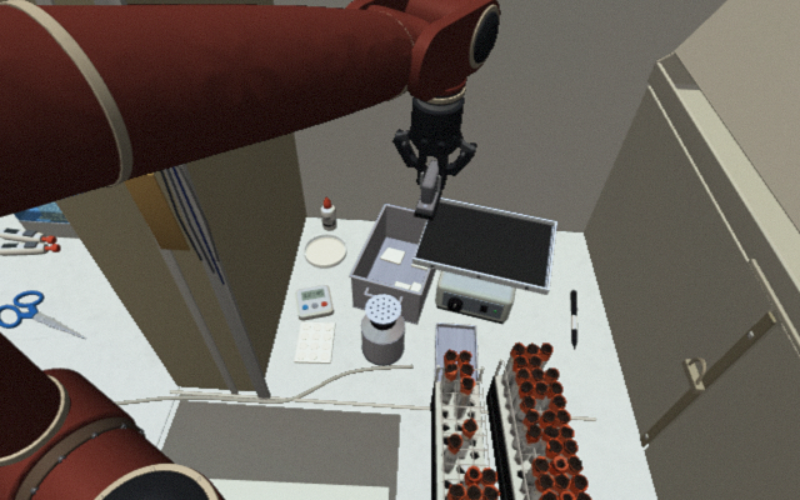

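```bash
python3 - <<'E'
from h import *
P=get_image("wrist");S=get_image("scene");D=get_image("side")
s=cv2.resize(S["img"][130:260,250:400],None,fx=2.6,fy=2.6,interpolation=cv2.INTER_CUBIC)
d=cv2.resize(D["img"][150:280,270:420],None,fx=2.6,fy=2.6,interpolation=cv2.INTER_CUBIC)
w=cv2.resize(P["img"],(400,250))
o=np.zeros((600,800,3),np.uint8);o[:338,:390]=s;o[:338,400:790]=d;o[345:595,:400]=w
cv2.imwrite("pics/h.png",o[:,:,::-1])
for n,I in(("w",P),("s",S),("d",D)):print(n,[(np.round(a["xy"]).tolist(),round(a["score"],2),atz(I,a["xy"],.01).round(3).tolist()) for a in tip_of(I,"shard_a")[:6]])
E
```

```text
w [([349.0, 89.0], 0.87, [0.508, -0.197, 0.01]), ([317.0, 103.0], 0.74, [0.514, -0.231, 0.01]), ([385.0, 176.0], 0.66, [0.604, -0.176, 0.01]), ([512.0, 11.0], 0.54, [0.474, -0.037, 0.01])]
s [([342.0, 197.0], 0.51, [0.612, -0.176, 0.01])]
d [([312.0, 201.0], 0.64, [0.615, -0.17, 0.01]), ([340.0, 209.0], 0.53, [0.591, -0.245, 0.01]), ([321.0, 233.0], 0.51, [0.511, -0.199, 0.01]), ([331.0, 233.0], 0.5, [0.512, -0.225, 0.01]), ([342.0, 162.0], 0.23, [0.775, -0.249, 0.01]), ([364.0, 286.0], 0.21, [0.368, -0.303, 0.01])]
```

View pics/h.png

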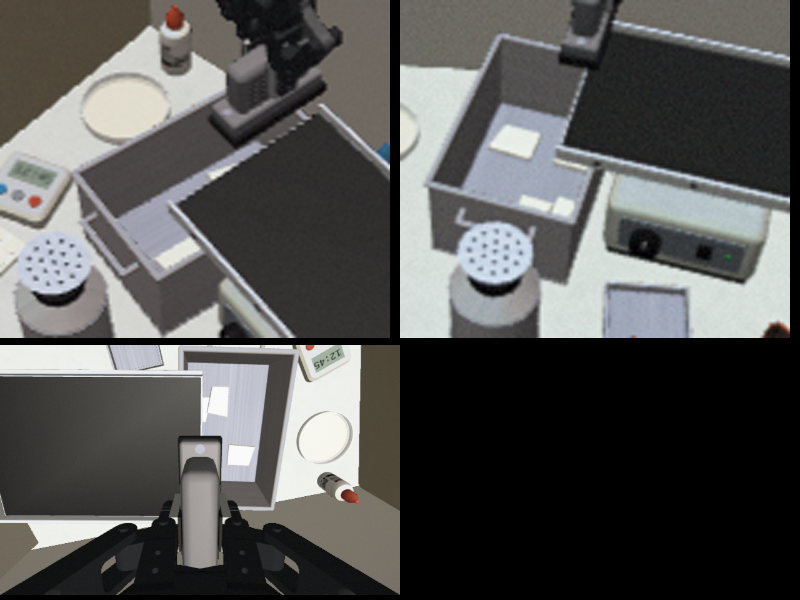

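```bash
python3 - <<'E'
from h import *
T=[.379,-.306]
movel([.50,-.24,.32],rate=.25)
movep(T+[.16],[180,0,-179])
movel(T+[.045],rate=.15);wait(.1);b=np.array(sense()["contact_force"])
for z in np.arange(.038,.0315,-.001):
    movel(T+[float(z)],rate=.04);s=sense();f=np.array(s["contact_force"])-b
    if f[2]>2.5:break
print(s["tcp_pos"],f,s["time_s"])
open_gripper();wait(.1)
movel(T+[.20],rate=.15)
s=sense();print(s["contact_force"],s["gripper_width"],s["time_s"])
movep([.52,-.20,.42],[180,0,-10])
W=get_image("wrist");S=get_image("side")
a=cv2.resize(W["img"],(600,375));sc=cv2.resize(S["img"][150:270,270:480],None,fx=1.85,fy=1.85,interpolation=cv2.INTER_CUBIC)
o=np.zeros((600,800,3),np.uint8);o[:375,:600]=a;o[376:376+sc.shape[0],:sc.shape[1]]=sc
t=cv2.resize(W["img"][60:280,200:440],(390,222));o[376:598,400:790]=t
cv2.imwrite("pics/i.png",o[:,:,::-1])
for n,I in(("w",W),("d",S)):
  for q in("shard_a","scraper","plunger","petri","bench_timer","whole_tile","plate_edge"):print(n,q,[(np.round(a["xy"]).tolist(),round(a["score"],2),atz(I,a["xy"],dict(shard_a=.01,plunger=.12,plate_edge=.152).get(q,0)).round(3).tolist()) for a in tip_of(I,q)[:5] if a["score"]>.3])
print(sense()["time_s"])
E
```

```text
[ 0.3791 -0.3061  0.0339] [-0.968   3.6522  6.71  ] 51.1167
[ 0.6539  0.1741 -0.2758] 1.00086485311881 53.125
w shard_a [([341.0, 143.0], 0.86, [0.513, -0.234, 0.01]), ([337.0, 95.0], 0.79, [0.587, -0.24, 0.01]), ([295.0, 89.0], 0.68, [0.607, -0.177, 0.01]), ([323.0, 148.0], 0.6, [0.51, -0.205, 0.01])]
w scraper [([398.0, 211.0], 0.68, [0.379, -0.312, 0.0])]
w plunger [([318.0, 250.0], 0.59, [0.387, -0.175, 0.12]), ([297.0, 93.0], 0.47, [0.599, -0.186, 0.12])]
w petri [([340.0, 146.0], 0.73, [0.507, -0.231, 0.0]), ([204.0, 106.0], 0.7, [0.607, -0.03, 0.0])]
w bench_timer [([226.0, 185.0], 0.58, [0.476, -0.032, 0.0])]
w whole_tile [([246.0, 234.0], 0.57, [0.384, -0.045, 0.0]), ([314.0, 122.0], 0.32, [0.553, -0.197, 0.0]), ([341.0, 128.0], 0.31, [0.536, -0.239, 0.0])]
w plate_edge [([449.0, 63.0], 0.81, [0.599, -0.362, 0.152])]
d shard_a [([314.0, 204.0], 0.73, [0.603, -0.178, 0.01]), ([338.0, 210.0], 0.5, [0.587, -0.241, 0.01]), ([334.0, 232.0], 0.46, [0.513, -0.233, 0.01]), ([319.0, 233.0], 0.42, [0.509, -0.195, 0.01])]
d scraper [([364.0, 286.0], 0.73, [0.373, -0.303, 0.0]), ([364.0, 287.0], 0.34, [0.371, -0.303, 0.0])]
d plunger [([308.0, 245.0], 0.84, [0.392, -0.176, 0.12])]
d petri [([261.0, 204.0], 0.96, [0.601, -0.036, 0.0]), ([323.0, 232.0], 0.41, [0.521, -0.204, 0.0])]
d bench_timer [([248.0, 245.0], 0.57, [0.467, -0.025, 0.0]), ([389.0, 194.0], 0.55, [0.666, -0.38, 0.0])]
d whole_tile [([252.0, 275.0], 0.86, [0.385, -0.048, -0.0])]
d plate_edge [([392.0, 170.0], 0.75, [0.595, -0.356, 0.152])]
56.9917
```

View pics/i.png

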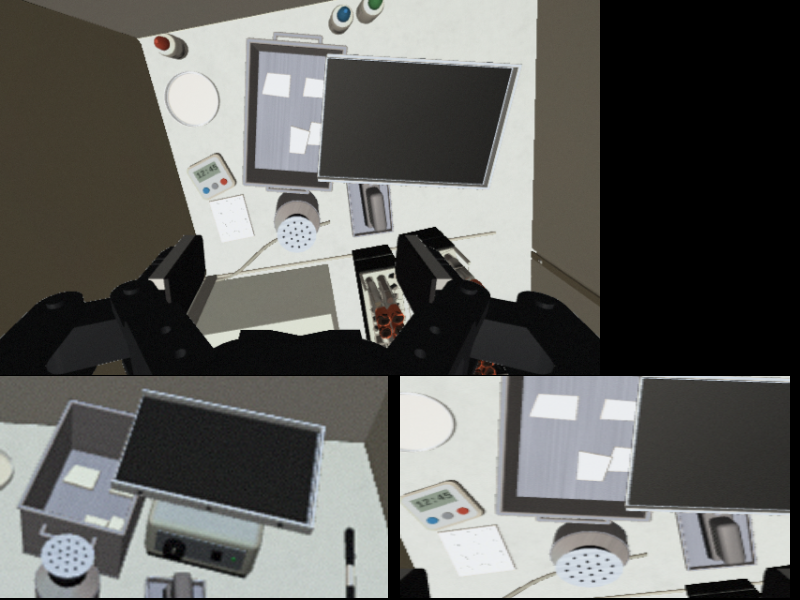

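All four shards lie on the pan floor, the scraper stands in its tray, the dish is up and the loose items are in place. Handing in.

```bash
python3 -c "
from bench import *
print(sense()['time_s'],hand_in())"
```

```text
the job is handed in; nothing more can be done
56.9917 None
```

The job is done and handed in at 57.0 s of the 72 s allowed; the simulator gave no verdict.

**What I did:** I gripped the scraper and pushed the dispenser dish down to its stop, once in each of two presses. I set the sole flat to the plate by touching it in two lanes, which gave a tilt of about 0.067 rad. I then made two pressed wipes at 2–6 N, which took all four shards over the open end. Last, I stood the scraper back in its tray and released it.

**Last checks:**
- **Shards:** the final wrist and side views each found four shards in the pan. Their positions agree to about 1 cm at floor height, and the mat is clear. Two of them lie partly under the plate's end.
- **Scraper:** it stands upright in the tray, with the gripper open and well clear. The tray contact read about 6.7 N just before release.
- **Dish:** it shows at its raised position in both views.
- **Plate edge:** its position is unchanged to within about 5 mm, which is about what the picture measurement can resolve.
- **Loose items:** the petri dish, timer and whole tile look unmoved. The network's readings for them scatter by 1–2 cm.

**What disagreed:**
- **Plate height:** the camera fit put the mat about 7 mm lower than the touch did (0.141 m against 0.148 m). I used the touch value.
- **First dish press:** it read only 5.3 N, less than its depth implied, so I pressed a second time down to the stop.

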